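# Hang the glue-stick holder on the desk rack

## Task

Hook the white cup holder over the upper bar of the two-bar rack close to the rack's left-hand post (left as the robot sees it), then slide it along the bar, without lifting it off, until it hangs in line with the grey pointer that stands behind the bars. Then stand the glue stick in its cup, cap up, fully down on the cup's floor, and leave the other things on the desk where they are.

Things in the scene. Friction and masses are not known exactly. Their poses are not given: they have to be found in the camera images.
- holder: White cup holder, loose, 160 mm tall, about 0.15 kg, standing on its flat underside; origin there, under the cup's axis. Axes: z up, x from the round cup to the hook. It must hang with the cup on the robot's side of the bars, its x along the rack's x. Left alone on the bar it sags forward about 0.1 rad until its back plate leans on the lower bar: that is its proper rest.
- holder_tab (a point): Centre of the upright grip tab on top of the holder, the place to grasp it: 10 mm thick (holder's x), 36 mm wide (y), reaching from 22 mm below this point (top of the hook's bridge) to 22 mm above it. At (63.5, 0, 139) mm in the holder. Carried by the tab the holder stays upright.
- holder_hook (a point): Bar axis when the bar lies under the hook's bridge, midway in the hook; at (63.5, 0, 106) mm in the holder, 33 mm below holder_tab. The hook is a channel along y, 44 mm long, open downward, 19 mm wide inside, between the 5 mm back plate on the cup's side (down to the underside) and a 5 mm tongue ending 26 mm below the bridge. Bridge 6 mm thick, its underside 5 mm above this point.
- holder_cup (a point): Where the glue stick's middle comes when it stands in the cup: on the cup's axis, 44 mm above the cup's floor, 48 mm above the holder's underside. Cup 40 mm inside diameter, wall 4 mm, 50 mm deep, rim 6 mm above this point. Axes are the holder's.
- rack_bar (a point): Middle of the fixed rack's upper bar, on its axis, 150 mm above the desk. y runs along the bar to the left-hand post, x to the back. Two 10 mm bars, the lower 85 mm below; 16 mm posts at y = +170 and -170 mm, 10 mm higher than this axis. Hook on with the hook's centre between y = +80 and +140 mm; do not lift it over the bar elsewhere. Base 12 mm thick, 90 x 400 mm.
- pointer_tip (a point): Tip of the grey pointer, an arrow head on a thin fixed post 25 mm behind the upper bar, level with the bar's axis (top 1 mm above it). Its axes are the rack's. The holder is in line when holder_tab has the same position along the rack's y.
- glue_center (a point): Centre (half-way up) of the loose glue stick, which stands upright on the desk: 88 mm tall, barrel 25 mm diameter up to 62 mm, cap 28 mm diameter above that, 0.03 kg; z up towards the cap.
- stapler: Bystander, lying stapler 32 x 131 x 38 mm, origin at the centre of its underside. Leave alone.
- stamp_a: Bystander, wooden rubber stamp standing, 21 x 46 x 71 mm, origin at the centre of its underside. Leave alone.
- tape_roll_white: Bystander, flat roll of tape, 64 mm diameter, 18 mm tall, origin at the centre of its underside. Leave alone.
Things that resemble listed ones, but are neither listed nor needed, are in the scene too. What is shaped like the holder but turquoise or yellow is not meant. Several things look just like the part that bears glue_center: the one meant starts farthest from the robot's base.

How it is judged:
On the way, in this order (a step that is already met when the one before it is completed fails the run):
1. the holder is hooked over the upper bar close to the left-hand post (y of holder_hook in the frame of rack_bar between 0.07 and 0.155 m and x of holder_hook in the frame of rack_bar between -0.014 and 0.014 m and z of holder_hook in the frame of rack_bar between -0.008 and 0.012 m), for 0.1 s.
2. still on the bar, it has been slid in line with the pointer (y of holder_tab in the frame of pointer_tip between -0.01 and 0.01 m and x of holder_hook in the frame of rack_bar between -0.014 and 0.014 m and z of holder_hook in the frame of rack_bar between -0.008 and 0.012 m), for 0.2 s.
3. the glue stick stands in the cup (distance between glue_center and holder_cup below 0.015 m and angle between glue_center's own z axis and vertical below 0.45 rad), for 0.2 s.
At the end, for the whole second after the job is handed in: Holder hung on the upper bar (hook within 14 mm of the bar across, 8 mm in height; lean under 0.2 rad), its tab within 12 mm of the pointer along the bar; glue stick cap up in the cup, its middle within 15 mm of holder_cup, lean under 0.45 rad (all of step 3 and y of holder_tab in the frame of pointer_tip between -0.012 and 0.012 m and x of holder_hook in the frame of rack_bar between -0.014 and 0.014 m and z of holder_hook in the frame of rack_bar between -0.008 and 0.008 m and angle between holder_hook's own z axis and vertical below 0.2 rad); the robot touches nothing.
It fails at once if the holder is lifted over the bar away from the left-hand end instead of being slid along it (y of holder_hook in the frame of rack_bar between -0.2 and 0.06 m and x of holder_hook in the frame of rack_bar between -0.025 and 0.025 m and z of holder_hook in the frame of rack_bar above 0.018 m).
It fails at once if a bystander is shifted by more than 30 mm (distance of any of stapler, stamp_a, tape_roll_white from where it was at the start of the episode above 0.03 m).
It also fails if it takes over 54 s, if anything falls off the work surface, if the arm or the gripper's body presses on something with over 40 N, if the wrist force passes 120 N, or if a joint passes its speed limit or range.

## Robot

A 7-joint arm with a two-finger parallel gripper is mounted at the origin on a cart in front of the work surface, level with it; the furniture and walls round the work are solid. World frame = base frame: x ahead of the robot, y to its left, z up, the work surface at z = 0. Lengths are in m, angles in rad, forces in N, time in s.
With the tool pointing down it reaches from about 0.4 to 0.875 m from the base axis. Payload 4.4 kg.
Tool frame: the origin (TCP) lies midway between the tips of the shut fingers; the grasp point (between the pads) lies 19 mm behind it (r.grasp_offset is the distance from the TCP to the grasp point, in m); z points along the fingers, y is the line along which they close (so a half turn about z gives the same grasp; the last joint's range is limited). The gripper opens to 85 mm and grips with 20 to 120 N. Pads are 22 mm wide; open, the fingers measure 114 mm over their backs; the gripper's body (76 mm by 85 mm) begins 54 mm behind the grasp point. The pads swing forward as they close: fully open they stand 13 mm farther back than shut.
Start: joints at [1.042, 0.628, 0.038, 1.517, -0.027, 0.996, -0.02], TCP at [0.29, -0.582, 0.231] pointing down, gripper open.
Joint ranges: [-3.06, 3.06], [-0.37, 2.12], [-1.25, 1.32], [0.18, 2.47], [-1.1, 4.24], [0.23, 1.98], [-2.94, 2.94]. Speed limits (rad/s): [2.57, 2.57, 3.14, 3.14, 3.14, 3.14, 3.14].

## Interface

Orientations are given as [roll, pitch, yaw] about the fixed x, y, z axes, in that order (R = Rz(yaw) Ry(pitch) Rx(roll)).
In Python, from cell import observe, imaging, job, r gives the robot as it stands.
- The arm moves only by the tool apply_moves, never from a script. Its argument "steps" is a list of rows, each a list of 7 numbers: the turn, a rotation vector about the tool's x, y, z in rad, then the shift along the tool's x, y, z in m, then the closure in counts, from 0 (fully open) to 255 (shut). A call has 1 to 12 rows; each row shifts and turns the commanded pose from where the row before left it, along the tool's axes as they then stand; what a row does not reach is not made up. A row lasts 1/10 s, in which the tool goes at most 50 mm and 8.59 degrees, less where a joint would pass 70% of its speed; a pose out of reach is approached as far as the arm can. A call with a gripper value outside its range is refused whole. The fingers move at their own pace and stop on an object; "squeeze" is the grip in N (left out, the last holds). Time passes only in rows, so rows that do not move let the fingers close. It gives the time, the measured TCP pose, the force, the opening and the grip force at its end, in the units of the state.
- observe(): the state, without advancing time (a new reading comes with each control period).
- imaging.read_camera(name): name is "scene" or "top" or "wrist"; returns (picture, depth): 480x640x3 uint8, red, green, blue; 480x640 float32, m along the optical axis (not along the pixel's ray), 0 where there is no reading.
- imaging.camera_params(name): a dict with "fx", "fy", "cx", "cy" (pixels), "extrinsics" (4x4, takes a point from world to camera coordinates); the wrist camera has in their place "hand_eye" (4x4, takes a point from camera to tool coordinates, whose origin is the TCP and whose axes are the flange's). Camera axes: x right, y up, looking along -z (the intrinsics and any distortion apply to the point x, -y, -z); pixel columns grow to the right and rows downward; lengths in m; the calibration is good to about 2 mm. A picture is of the moment at which its call begins: read the wrist's pose just before it. camera_params takes no time and is no camera call.
- job.hand_in(): hands the job in; it is judged then, once.
The state is a dict: "time": time; "joints": joint angles; "dq": joint speeds; "joint_efforts": joint torques, N m; "position": TCP position; "eef_rot": TCP orientation; "wrist_force": force on the tool from outside, world axes, zero at the start; "ft_torque": the same for the moment, N m; "opening": finger opening in m; "gripper_force": force on a finger pad.
Only numpy, scipy, OpenCV 4.12 (cv2) and the standard library are available. Lean on these libraries where they do the work, as an engineer would, in place of code of your own. Each camera call takes 0.05 s, during which the arm holds its last target. There are 200 camera calls.

## Working session

There is one attempt and no reset: what is moved stays moved. The work goes in short steps, Python scripts to look and compute and a tool call to move; the robot and the scene stay as the last step left them, time stands still between calls to the robot, and variables do not carry over. Pictures are saved under pics/ and viewed, at most 11 in all, crops included, and the job is handed in when it is done.

Besides the shell and the picture viewer there is one more tool, called after ">>>" as a command line: name --pt "numbers of a row" for each row, then --argument value for the rest. apply_moves: Moves the arm, as the interface text tells. Its arguments: {"type":"object","properties":{"steps":{"type":"array"},"squeeze":{"type":"number"}},"required":["steps"]}

```bash
ls; mkdir -p pics; cat > h.py <<'E'
import numpy as np, cv2
from cell import observe, imaging, job, r
def cloud(name,depth,pose=None):
    p=imaging.camera_params(name); v,u=np.mgrid[0:480,0:640]
    d=depth
    X=np.stack([(u-p['cx'])/p['fx']*d,-(v-p['cy'])/p['fy']*d,-d],-1)
    if 'extrinsics' in p: T=np.linalg.inv(np.array(p['extrinsics']))
    else: T=pose@np.array(p['hand_eye'])
    W=X@T[:3,:3].T+T[:3,3]; W[d==0]=np.nan
    return W
def grab(name):
    im,d=imaging.read_camera(name); np.savez(f'pics/{name}.npz',im=im,d=d,W=cloud(name,d)); return im,d
E
python3 - <<'E'
from h import *
print(observe())
for n in('scene','top'):
    im,d=grab(n); cv2.imwrite(f'pics/{n}1.png',im[:,:,::-1]); print({k:v for k,v in imaging.camera_params(n).items()})
print(imaging.camera_params('wrist'))
E
```

```text
pics
{'time': 0.0, 'joints': array([ 1.04221056,  0.62936237,  0.03842412,  1.51839332, -0.02700836,
        0.99629212, -0.01998523]), 'dq': array([ 5.37401462e-05,  7.22662640e-04,  8.16089943e-04,  1.31146070e-04,
       -1.11701686e-04,  1.07269658e-03,  6.58770640e-04]), 'joint_efforts': array([-1.18080050e-03, -5.63411522e+01,  1.22576449e+00, -1.93452805e+01,
        1.10262146e-02,  1.03773444e-02, -7.67516781e-06]), 'position': array([ 0.28993902, -0.58103756,  0.23037014]), 'eef_rot': array([-3.13965489e+00,  9.45957013e-06,  4.62809851e-01]), 'wrist_force': array([-0.26326356, -0.51482997,  1.05997694]), 'ft_torque': array([ 1.20995309e-03, -5.04900768e-06,  1.30677148e-02]), 'gripper_force': 0.0, 'opening': 0.08558632736566878}
{'fx': 460.24700692865827, 'fy': 460.24700692865827, 'cx': 320.52944355038346, 'cy': 244.4388668843869, 'extrinsics': array([[-0.69463428, -0.71928672,  0.01048046,  0.35422671],
       [ 0.41789652, -0.39162951,  0.81974924, -0.28104146],
       [-0.58553029,  0.57380567,  0.5726267 , -0.96544181],
       [ 0.        ,  0.        ,  0.        ,  1.        ]])}
{'fx': 521.4334623584326, 'fy': 521.4334623584326, 'cx': 319.059947692399, 'cy': 241.07788007272313, 'extrinsics': array([[-0.02795267, -0.99954949,  0.01093036,  0.03343985],
       [ 0.98956637, -0.02612407,  0.1416896 , -0.51556808],
       [-0.14134022,  0.01477691,  0.98985079, -1.70468474],
       [ 0.        ,  0.        ,  0.        ,  1.        ]])}
{'fx': 406.7064351943391, 'fy': 406.7064351943391, 'cx': 323.10846432961455, 'cy': 235.41023277157296, 'hand_eye': array([[ 1.39421596e-03,  9.54309954e-01,  2.98815275e-01,
         7.56175791e-02],
       [ 9.99999023e-01, -1.35992583e-03, -3.22687121e-04,
         6.68884330e-04],
       [ 9.84230788e-05,  2.98815433e-01, -9.54310918e-01,
        -1.42162197e-01],
       [ 0.00000000e+00,  0.00000000e+00,  0.00000000e+00,
         1.00000000e+00]])}
```

View pics/scene1.png

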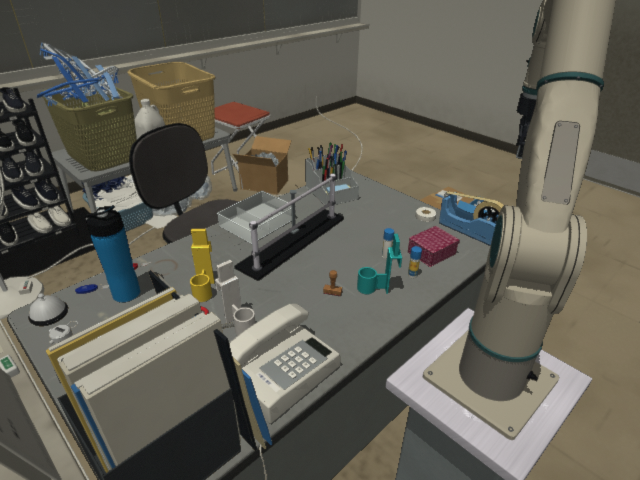

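View pics/top1.png

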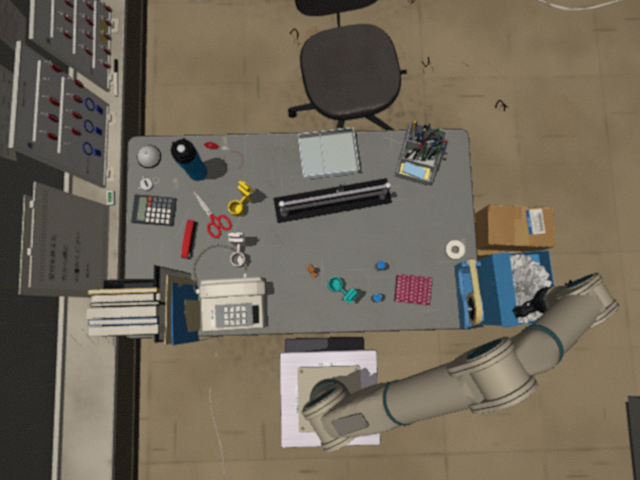

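The top view shows the white holder at about (237,250), the rack from (280,207) to (390,190), and glue-stick candidates at (381,266) and (377,298). The scene view shows the same sticks at (389,240) and (415,260). Next I'll measure these.

```bash
python3 - <<'E'
from h import *
t=np.load('pics/top.npz'); W=t['W']; im=t['im']; s=np.load('pics/scene.npz'); S=s['W']; si=s['im']
def hue(im): return cv2.cvtColor(im,cv2.COLOR_RGB2HSV)
# glue caps: blue pixels in both
for nm,I,P in(('top',im,W),('scene',si,S)):
    h=hue(I); m=((h[...,0]>95)&(h[...,0]<125)&(h[...,1]>120)&(h[...,2]>60)).astype(np.uint8)
    n,l,st,c=cv2.connectedComponentsWithStats(m)
    for i in range(1,n):
        if st[i,4]>15:
            q=P[l==i]; print(nm,c[i].round(),st[i,4],np.nanmedian(q,0).round(4),np.nanmax(q,0).round(3),np.nanmin(q,0).round(3), 'r',np.linalg.norm(np.nanmedian(q,0)[:2]).round(3))
# heights around
def z(P,v0,v1,u0,u1,lo,hi):
    q=P[v0:v1,u0:u1].reshape(-1,3); q=q[(q[:,2]>lo)&(q[:,2]<hi)]; return q
q=z(W,225,275,222,252,.1,.2); print('holder top',len(q),q.min(0),q.max(0),np.median(q,0))
q=z(W,180,225,270,400,.142,.175); print('rack',len(q),q.min(0),q.max(0))
np.set_printoptions(suppress=True,precision=4)
d=cv2.fitLine(q[:,:2].astype(np.float32),cv2.DIST_HUBER,0,.01,.01).ravel(); print(d)
k=(q[:,:2]-d[2:])@d[:2]; print(k.min(),k.max())
a=cv2.resize(im[215:315,200:420][:, :, ::-1],None,fx=3.6,fy=3.6,interpolation=cv2.INTER_CUBIC)
b=cv2.resize(si[150:330,180:440][:, :, ::-1],None,fx=3,fy=3,interpolation=cv2.INTER_CUBIC)
cv2.imwrite('pics/sc2.png',b)
c=cv2.resize(im[175:310,225:425][:, :, ::-1],None,fx=4,fy=4,interpolation=cv2.INTER_CUBIC); cv2.imwrite('pics/top2.png',c)
E
```

```text
top [192. 171.] 147 [0.7444 0.4281 0.1043] [0.766 0.448 0.202] [0.74  0.397 0.019] r 0.859
top [542. 260.] 272 [ 0.4547 -0.7901 -0.0945] [ 0.474 -0.713 -0.048] [ 0.37  -0.798 -0.144] r 0.912
top [497. 290.] 2256 [ 0.3426 -0.6041 -0.0585] [ 0.467 -0.486  0.299] [ 0.217 -0.644 -0.257] r 0.694
top [381. 265.] 57 [ 0.4263 -0.1771  0.0874] [ 0.439 -0.164  0.097] [ 0.416 -0.192  0.064] r 0.462
top [463. 292.] 651 [ 0.3445 -0.4448  0.0406] [ 0.426 -0.435  0.098] [ 0.22  -0.485  0.004] r 0.563
top [180. 311.] 427 [0.3107 0.4517 0.1695] [0.378 0.463 0.225] [0.202 0.43  0.027] r 0.548
top [377. 297.] 59 [ 0.3233 -0.1597  0.0869] [ 0.334 -0.148  0.101] [ 0.311 -0.173  0.064] r 0.361
top [180. 324.] 79 [0.2573 0.4494 0.1623] [0.284 0.455 0.2  ] [0.235 0.442 0.118] r 0.518
scene [69. 80.] 698 [ 2.2369 -0.0079  0.1451] [2.545 0.137 0.271] [ 2.153 -0.181  0.024] r 2.237
scene [335. 155.] 27 [ 0.8167 -0.3615  0.1285] [ 0.824 -0.354  0.159] [ 0.807 -0.374  0.103] r 0.893
scene [465. 217.] 1119 [ 0.3702 -0.4429  0.0398] [ 0.474 -0.008  0.342] [ 0.077 -0.785 -0.071] r 0.577
scene [389. 234.] 103 [ 0.4202 -0.1712  0.0837] [ 0.439 -0.082  0.152] [ 0.342 -0.189  0.065] r 0.454
scene [117. 266.] 1957 [0.7465 0.4419 0.1113] [0.784 0.468 0.198] [0.736 0.4   0.004] r 0.867
scene [416. 252.] 117 [ 0.3165 -0.1541  0.0843] [ 0.333 -0.145  0.091] [ 0.305 -0.175  0.065] r 0.352
scene [ 86. 288.] 130 [0.8511 0.5001 0.0115] [0.87  0.523 0.015] [0.837 0.476 0.004] r 0.987
scene [257. 409.] 461 [0.2026 0.4438 0.1163] [0.219 0.458 0.218] [0.194 0.427 0.007] r 0.488
scene [ 92. 423.] 352 [0.2606 0.6598 0.2453] [0.275 0.663 0.308] [0.258 0.657 0.133] r 0.709
holder top 139 [0.50862551 0.26227233 0.10000452] [0.53840129 0.30737412 0.1652672 ] [0.52079409 0.28194336 0.12146373]
rack 409 [ 0.6103856  -0.21132542  0.14204259] [0.69389966 0.14389011 0.16694392]
[ 0.1594 -0.9872  0.6472 -0.0499]
-0.1960092844900903 0.16327158868353195
```

View pics/sc2.png

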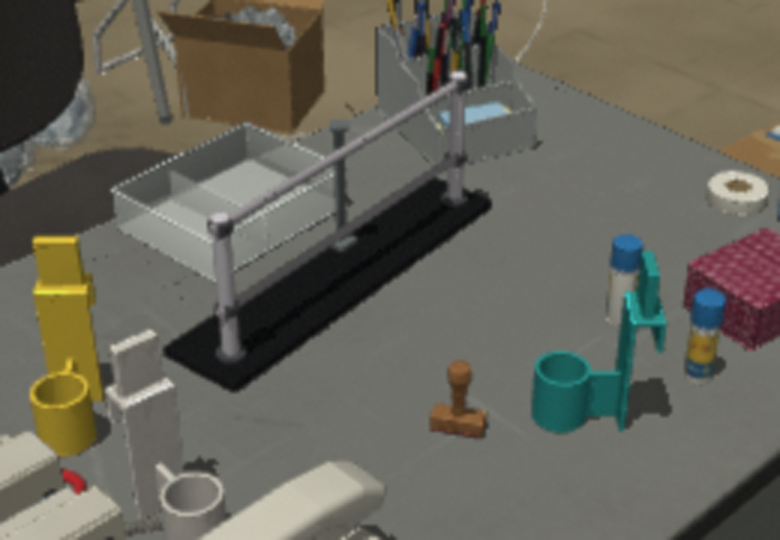

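View pics/top2.png

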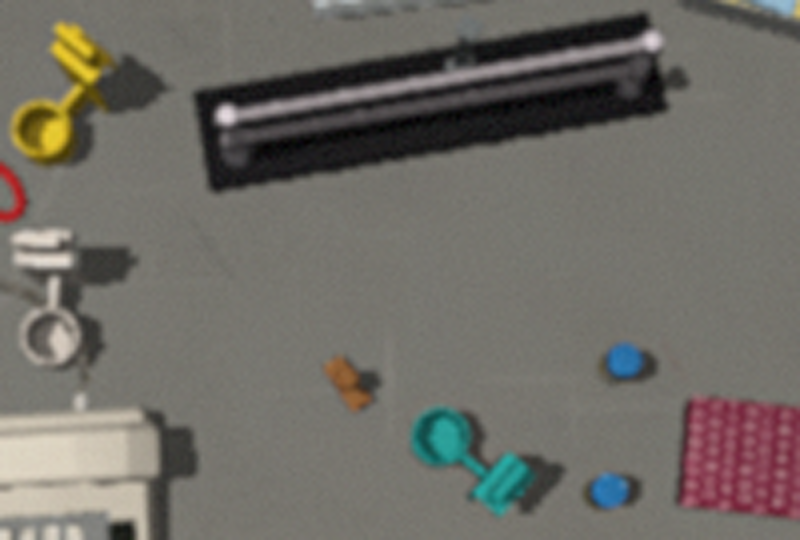

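Glue candidates: top view (381,265), 0.46 m from the base, and (377,298), 0.36 m. The farther one at (381,265) fits "farthest from the base". Both show clearly in the crops. The white holder (top 237,250) is the only white one. The turquoise and yellow ones are decoys. Next I'll refine the rack, pointer, tab and first move.

```bash
cat >> h.py <<'E'
np.set_printoptions(suppress=True,precision=4)
def rel(target,yaw=None):
    o=observe(); y=o['eef_rot'][2] if yaw is None else yaw; d=np.array(target)-o['position']
    return np.array([np.cos(y)*d[0]+np.sin(y)*d[1],np.sin(y)*d[0]-np.cos(y)*d[1],-d[2]])
E
python3 - <<'E'
from h import *
t=np.load('pics/top.npz'); W=t['W']; im=t['im']; s=np.load('pics/scene.npz'); S=s['W']; si=s['im']
def sel(P,lo,hi): 
    q=P.reshape(-1,3); return q[np.all((q>lo)&(q<hi),1)]
for nm,P in(('top',W),('scene',S)):
    q=sel(P,[.56,-.25,.138],[.74,.2,.175])
    d=cv2.fitLine(q.astype(np.float32),cv2.DIST_HUBER,0,.005,.005).ravel(); u=d[:3]; 
    if u[1]<0:u=-u
    e=q-d[3:]; k=e@u; print(nm,len(q),'dir',u,'pt',d[3:],'k',k.min(),k.max(), 'hist', np.percentile(k,[1,99]))
    # post tops
    for sg in(-1,1):
        pass
    yaw=np.arctan2(-u[0],u[1]); c=np.cos(yaw);n=np.sin(yaw); R=np.array([[c,n],[-n,c]])
    ctr=np.array([.6446,-.0337])
    L=np.c_[(P.reshape(-1,3)[:,:2]-ctr)@R.T,P.reshape(-1,3)[:,2]]
    print('yaw',yaw)
    m=(abs(L[:,0])<.02)&(L[:,2]>.142)&(L[:,2]<.17)&(abs(L[:,1])<.15); print(' bar x,z med',np.median(L[m],0),m.sum())
    for a in(-.17,.17):
        m=(abs(L[:,0])<.03)&(abs(L[:,1]-a)<.03)&(L[:,2]>.157)&(L[:,2]<.17); print(' post',L[m].mean(0) if m.any() else None,m.sum())
    m=(L[:,0]>.01)&(L[:,0]<.05)&(abs(L[:,1])<.15)&(L[:,2]>.05)&(L[:,2]<.17); print(' pointer',np.median(L[m],0),L[m].min(0),L[m].max(0),m.sum())
    m=(L[:,0]>.01)&(L[:,0]<.05)&(abs(L[:,1])<.15)&(L[:,2]>.13)&(L[:,2]<.156); print(' tip',L[m] if m.sum()<25 else L[m].mean(0))
    for lo in (.122,.15):
      q=sel(P,[.45,.22,lo],[.60,.34,.175]); print(' tab',len(q),q.min(0),q.max(0),q.mean(0))
    q=sel(P,[.38,-.22,.03],[.46,-.14,.1]); print(' glue',q.min(0),q.max(0),np.median(q,0))
print(rel([.535,.283,.33],.463))
E
```

```text
top 413 dir [-0.1521  0.9884  0.0021] pt [ 0.6459 -0.0367  0.1548] k -0.17658982985674648 0.18269246287782656 hist [-0.1717  0.1789]
yaw 0.15272571
 bar x,z med [0.0002 0.0029 0.1534] 291
 post [-0.0004 -0.1661  0.1602] 19
 post [0.0002 0.1644 0.1602] 18
 pointer [ 0.0382 -0.0289  0.1465] [ 0.0276 -0.0397  0.05  ] [ 0.0476 -0.0196  0.1587] 51
 tip [ 0.0382 -0.03    0.1492]
 tab 67 [0.5108 0.267  0.1221] [0.5371 0.3036 0.1653] [0.5225 0.2833 0.1478]
 tab 40 [0.5193 0.267  0.1502] [0.5292 0.3036 0.1653] [0.5242 0.2844 0.1591]
 glue [ 0.4125 -0.1917  0.033 ] [ 0.4388 -0.1641  0.0968] [ 0.4254 -0.1748  0.0867]
scene 458 dir [-0.1529  0.9882  0.0036] pt [ 0.6417 -0.0338  0.1529] k -0.17964141405172168 0.17972139951054852 hist [-0.1733  0.1788]
yaw 0.15350635
 bar x,z med [-0.0029  0.0166  0.1539] 290
 post [-0.0025 -0.1662  0.1595] 18
 post [-0.0023  0.1713  0.1599] 29
 pointer [ 0.037  -0.0272  0.1059] [ 0.0256 -0.0405  0.0501] [ 0.0465 -0.0154  0.1551] 111
 tip [ 0.0357 -0.0274  0.1458]
 tab 266 [0.5165 0.2669 0.122 ] [0.5304 0.3043 0.164 ] [0.5208 0.2874 0.145 ]
 tab 109 [0.5168 0.2682 0.15  ] [0.5302 0.3037 0.164 ] [0.5216 0.2868 0.1578]
 glue [ 0.4085 -0.1893  0.0304] [ 0.4387 -0.1617  0.0925] [ 0.4203 -0.169   0.0701]
[ 0.6052 -0.6637 -0.0995]
```

>>> apply_moves --pt "0 0 0 0 0 -0.045 0" --pt "0 0 0 0 0 -0.035 0" --pt "0 0 0 0.033 -0.0372 0 0" --pt "0 0 0 0.033 -0.0372 0 0" --pt "0 0 0 0.033 -0.0372 0 0" --pt "0 0 0 0.033 -0.0372 0 0" --pt "0 0 0 0.033 -0.0372 0 0" --pt "0 0 0 0.033 -0.0372 0 0" --pt "0 0 0 0.033 -0.0372 0 0" --pt "0 0 0 0.033 -0.0372 0 0" --pt "0 0 0 0.033 -0.0372 0 0" --pt "0 0 0 0.033 -0.0372 0 0"

```text
time: 1.3
position: [0.4194, -0.0995, 0.3113]
eef_rot: [3.141, -0.0, 0.463]
wrist_force: [1.3, -0.7, 0.2]
opening: 0.0855
gripper_force: 0.0
```

>>> apply_moves --pt "0 0 0 0.033 -0.0372 0 0" --pt "0 0 0 0.033 -0.0372 0 0" --pt "0 0 0 0.033 -0.0372 0 0" --pt "0 0 0 0.033 -0.0372 0 0" --pt "0 0 0 0.033 -0.0372 0 0" --pt "0 0 0 0.033 -0.0372 0 0" --pt "0 0 0 0.033 -0.0372 0 0" --pt "0 0 0 0.033 -0.0372 0 0" --pt "0 0 -0.139 0 0 0 0" --pt "0 0 -0.139 0 0 0 0" --pt "0 0 -0.139 0 0 0 0" --pt "0 0 -0.139 0 0 0 0"

```text
time: 2.5
position: [0.5225, 0.2827, 0.3107]
eef_rot: [-3.141, 0.001, 1.025]
wrist_force: [0.7, 0.2, -0.8]
opening: 0.0854
gripper_force: 0.0
```

>>> apply_moves --pt "0 0 -0.139 0 0 0 0" --pt "0 0 -0.139 0 0 0 0" --pt "0 0 -0.139 0 0 0 0" --pt "0 0 -0.135 0 0 0 0" --pt "0 0 0 0 0 0 0" --pt "0 0 0 0 0 0 0"

```text
time: 3.1
position: [0.5227, 0.2824, 0.311]
eef_rot: [-3.141, 0.0, 1.567]
wrist_force: [-0.2, -0.4, 0.0]
opening: 0.0854
gripper_force: 0.0
```

```bash
cat >> h.py <<'E'
from scipy.spatial.transform import Rotation as Ro
def wgrab(n):
    o=observe(); T=np.eye(4); T[:3,:3]=Ro.from_euler('xyz',o['eef_rot']).as_matrix(); T[:3,3]=o['position']
    im,d=imaging.read_camera('wrist'); P=cloud('wrist',d,T); np.savez(f'pics/w{n}.npz',im=im,d=d,W=P); cv2.imwrite(f'pics/w{n}.png',im[:,:,::-1]); return im,P,o
def sel(P,lo,hi):
    q=P.reshape(-1,3); return q[np.all((q>lo)&(q<hi),1)]
E
python3 - <<'E'
from h import *
im,P,o=wgrab(1)
for lo,hi,n in((.155,.175,'tabtop'),(.11,.124,'bridge'),(.048,.06,'rim')):
    q=sel(P,[.4,.2,lo],[.62,.36,hi])
    print(n,len(q),q.min(0),q.max(0),np.median(q,0)); 
    if len(q)>5: print(cv2.minAreaRect(q[:,:2].astype(np.float32)*1000))
E
```

```text
tabtop 635 [0.5185 0.2675 0.1552] [0.5297 0.3034 0.1631] [0.5238 0.2866 0.1604]
((524.0350952148438, 285.4165954589844), (36.24110794067383, 9.96830940246582), 86.11565399169922)
bridge 1166 [0.5084 0.2631 0.1103] [0.5397 0.308  0.1229] [0.5206 0.2889 0.1166]
((524.0578002929688, 285.4136962890625), (43.96989440917969, 28.9483642578125), 86.13328552246094)
rim 860 [0.4376 0.2665 0.048 ] [0.6198 0.3142 0.0594] [0.4722 0.2915 0.0531]
((528.6528930664062, 290.2571716308594), (182.08006286621094, 46.92470169067383), 0.2836945354938507)
```

View pics/w1.png

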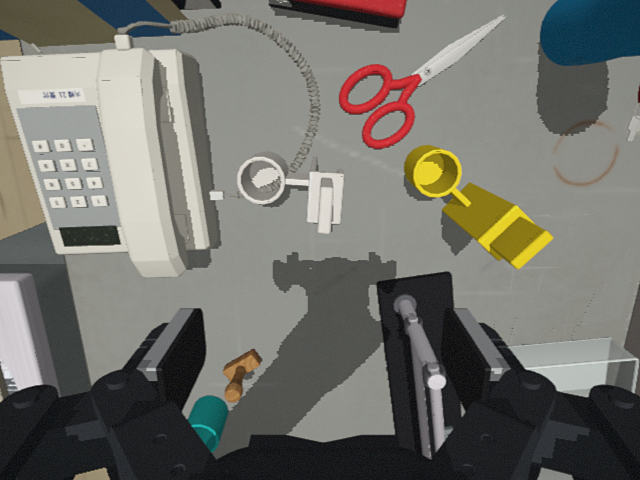

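Tab centre is (0.5240, 0.2854), top z 0.160, 36 x 10 mm, holder yaw −0.068, all matching the description. The picture shows the white tab at about (325,205) and the cup at (264,180). I'll turn, descend and grip.

>>> apply_moves --pt "0 0 0.064 0 0 0 0" --pt "0 0 0 0.003 0.001 0 0" --pt "0 0 0 0 0 0.045 0" --pt "0 0 0 0 0 0.045 0" --pt "0 0 0 0 0 0.045 0" --pt "0 0 0 0 0 0.035 0" --pt "0 0 0 0 0 0.017 0" --pt "0 0 0 0 0 0 0" --pt "0 0 0 0 0 0 0" --squeeze 50

```text
time: 4.05
position: [0.5243, 0.2863, 0.1247]
eef_rot: [3.141, -0.001, 1.507]
wrist_force: [0.7, -0.4, 1.0]
opening: 0.0855
gripper_force: 0.0
```

>>> apply_moves --pt "0 0 0 0 0 0 255" --pt "0 0 0 0 0 0 255" --pt "0 0 0 0 0 0 255" --pt "0 0 0 0 0 0 255" --pt "0 0 0 0 0 0 255" --pt "0 0 0 0 0 0 255" --pt "0 0 0 0 0 0 255" --pt "0 0 0 0 0 0 255"

```text
time: 4.85
position: [0.5243, 0.2858, 0.1247]
eef_rot: [3.141, -0.0, 1.507]
wrist_force: [0.5, 0.1, 3.6]
opening: 0.0094
gripper_force: 49.4
```

>>> apply_moves --pt "0 0 0 0 0 -0.02 255" --pt "0 0 0 0 0 -0.04 255" --pt "0 0 0 0 0 -0.04 255" --pt "0 0 0 -0.02 0.004 0 255" --pt "0 0 0 -0.04 0.008 0 255" --pt "0 0 0 -0.04 0.009 0 255" --pt "0 0 0 -0.04 0.009 0 255" --pt "0 0 0 -0.04 0.009 0 255" --pt "0 0 0 -0.039 0.008 0 255" --pt "0 0 -0.1085 0 0 0 255" --pt "0 0 -0.1085 0 0 0 255" --pt "0 0 0 0 0 0 255"

```text
time: 6.05
position: [0.5564, 0.0635, 0.2236]
eef_rot: [-3.14, -0.001, 1.723]
wrist_force: [0.1, 0.2, -2.3]
opening: 0.009
gripper_force: 49.0
```

```bash
cat >> h.py <<'E'
ctr=np.array([.6433,-.0339]); yawr=.153
def rack(P):
    c,s=np.cos(yawr),np.sin(yawr); q=P.reshape(-1,3); return np.c_[(q[:,:2]-ctr)@np.array([[c,-s],[s,c]]),q[:,2]]
E
python3 - <<'E'
from h import *
print(observe()['opening'],observe()['eef_rot'],observe()['position'])
im,P,o=wgrab(2); L=rack(P)
def s(lo,hi):
    return L[np.all((L>lo)&(L<hi),1)]
print('tcp rack',rack(o['position']))
for a in np.arange(-.14,.16,.04):
    q=s([-.02,a,.14],[.02,a+.04,.17]); print(a,len(q),np.median(q,0) if len(q) else '', q[q[:,2]>np.percentile(q[:,2],80)].mean(0) if len(q) else '')
q=s([-.03,.14,.157],[.03,.2,.17]); print('postL',len(q),q.min(0) if len(q) else '',q.max(0) if len(q) else '')
q=s([-.03,-.2,.157],[.03,-.14,.17]); print('postR',len(q),q.min(0) if len(q) else '',q.max(0) if len(q) else '')
q=s([.012,-.1,.12],[.05,.05,.156]); print('ptr',len(q),q.min(0) if len(q) else '',q.max(0) if len(q) else '')
E
```

```text
0.009028690900046954 [-3.1401 -0.0006  1.7234] [0.5564 0.0635 0.2236]
tcp rack [[-0.0711  0.1095  0.2236]]
-0.14 0  
-0.1 0  
-0.06 0  
-0.01999999999999999 0  
0.020000000000000018 370 [-0.0001  0.0527  0.1535] [0.001  0.0536 0.1548]
0.060000000000000026 1099 [-0.0001  0.0808  0.1535] [0.001  0.0803 0.1548]
0.10000000000000003 1295 [-0.0001  0.1208  0.1536] [0.001  0.1197 0.1548]
0.14 2121 [-0.0007  0.1662  0.1548] [0.001  0.1703 0.1599]
postL 831 [-0.0068  0.1626  0.157 ] [0.0088 0.1782 0.1619]
postR 0  
ptr 80 [ 0.0319 -0.0355  0.1243] [ 0.0386 -0.0213  0.1512]
```

View pics/w2.png

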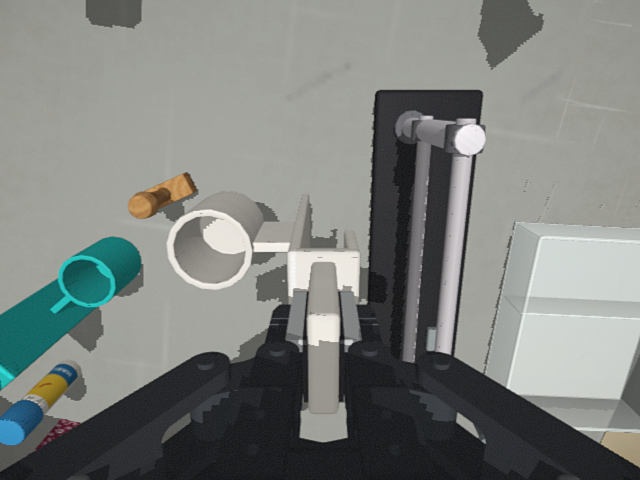

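Bar axis at rack x≈+0.001, left post at y=0.170, top of bar 0.155, pointer y≈−0.028. In the picture the tab is held upright at about (322,330), the bar runs at (455,250) and the pointer is partly hidden at (432,340). Now I'll go over the bar at y≈0.11 and lower.

>>> apply_moves --pt "0 0 0 0 0.02 0 255" --pt "0 0 0 0 0.025 0 255" --pt "0 0 0 0 0.02 0 255" --pt "0 0 0 0 0.007 0 255" --pt "0 0 0 0 0 0 255" --pt "0 0 0 0 0 0.01 255" --pt "0 0 0 0 0 0.01 255" --pt "0 0 0 0 0 0.01 255" --pt "0 0 0 0 0 0 255"

```text
time: 7.0
position: [0.6263, 0.0744, 0.1922]
eef_rot: [-3.137, 0.0, 1.724]
wrist_force: [-1.2, -0.0, -1.9]
opening: 0.0096
gripper_force: 49.2
```

```bash
python3 - <<'E'
from h import *
im,P,o=wgrab(3); L=rack(P); t=rack(o['position'])[0]; print('tcp',t,o['wrist_force'])
hz=t[2]+.0143-.033
def s(lo,hi): return L[np.all((L>lo)&(L<hi),1)]
q=s([-.03,.08,hz+.006],[.03,.14,hz+.015]); print('bridge',hz+.011,len(q),q.min(0),q.max(0),np.median(q,0))
q=s([-.1,.08,hz-.07],[-.035,.14,hz-.045]); print('rim exp z',hz-.052,len(q),q.min(0),q.max(0),np.percentile(q,90,axis=0))
g=im[60:420,120:560][:,:,::-1]; cv2.imwrite('pics/w3c.png',g)
E
```

```text
tcp [-0.0003  0.1096  0.1922] [-1.1544 -0.0092 -1.9014]
bridge 0.1844941841670812 2519 [-0.0151  0.1085  0.1795] [0.0139 0.1319 0.1884] [-0.0008  0.1257  0.1839]
rim exp z 0.12149418416708119 3507 [-0.0875  0.0858  0.1035] [-0.0351  0.1335  0.123 ] [-0.0424  0.1309  0.1217]
```

Bridge and rim are where expected and the holder is upright. Lowering the last 22 mm.

>>> apply_moves --pt "0 0 0 0 0.001 0.008 255" --pt "0 0 0 0 0 0.007 255" --pt "0 0 0 0 0 0.004 255" --pt "0 0 0 0 0 0.002 255" --pt "0 0 0 0 0 0 255" --pt "0 0 0 0 0 0 255"

```text
time: 7.65
position: [0.6292, 0.0753, 0.1735]
eef_rot: [3.141, -0.0, 1.724]
wrist_force: [0.6, -1.1, -2.0]
opening: 0.0092
gripper_force: 49.1
```

>>> apply_moves --pt "0 0 0 0 -0.001 0.002 255" --pt "0 0 0 0 0 0 255" --pt "0 0 0 0 0 0 255" --pt "0 0 0 0 0 0 255"

```text
time: 8.05
position: [0.6281, 0.0751, 0.1714]
eef_rot: [3.141, 0.0, 1.724]
wrist_force: [-0.4, -0.5, -1.8]
opening: 0.0097
gripper_force: 49.2
```

```bash
python3 - <<'E'
from h import *
im,P,o=wgrab(4); L=rack(P); t=rack(o['position'])[0]; print('tcp',t,o['wrist_force'],o['eef_rot'])
hz=t[2]+.0143-.033; print('hook z rel bar',hz-.15)
def s(lo,hi): return L[np.all((L>lo)&(L<hi),1)]
q=s([-.03,.08,hz+.006],[.03,.14,hz+.015]); print('bridge',hz+.011,len(q),q.min(0),q.max(0),np.median(q,0))
q=s([-.02,.135,.14],[.02,.155,.17]);print('bar',q.min(0),q.max(0),np.median(q,0))
E
```

```text
tcp [0.0016 0.11   0.1714] [-0.3707 -0.512  -1.8004] [3.1414 0.     1.7237]
hook z rel bar 0.0027481070508054983
bridge 0.1637481070508055 2513 [-0.0132  0.109   0.1588] [0.0158 0.1324 0.1677] [0.0012 0.126  0.1631]
bar [-0.0034  0.135   0.1489] [0.0062 0.155  0.1561] [0.0012 0.1452 0.1537]
```

>>> apply_moves --pt "0 0 0 -0.01 0 0 255" --pt "0 0 0 -0.02 0 0 255" --pt "0 0 0 -0.02 0 0 255" --pt "0 0 0 -0.02 0 0 255" --pt "0 0 0 -0.02 0 0 255" --pt "0 0 0 -0.02 0 0 255" --pt "0 0 0 -0.018 0 0 255" --pt "0 0 0 -0.01 0 0 255" --pt "0 0 0 0 0 0 255" --pt "0 0 0 0 0 0 255" --pt "0 0 0 0 0 0 255"

```text
time: 9.2
position: [0.649, -0.0595, 0.1715]
eef_rot: [3.141, -0.001, 1.726]
wrist_force: [0.1, -0.3, -2.1]
opening: 0.0095
gripper_force: 49.2
```

```bash
python3 - <<'E'
from h import *
im,P,o=wgrab(5); L=rack(P); t=rack(o['position'])[0]; print('tcp',t,o['wrist_force'],o['eef_rot'])
hz=t[2]+.0143-.033; print('hook z rel bar',hz-.15)
def s(L,lo,hi): return L[np.all((L>lo)&(L<hi),1)]
q=s(L,[-.03,-.06,hz+.006],[.03,.02,hz+.015]); print('bridge',hz+.011,len(q),q.min(0),q.max(0),np.median(q,0))
q=s(L,[-.02,.02,.14],[.02,.12,.17]);print('bar',np.median(q,0))
q=s(L,[.019,-.07,.1],[.06,.01,.156]);print('ptr',len(q),q.min(0) if len(q) else'',q.max(0)if len(q) else'')
cv2.imwrite('pics/w5.png',im[:,:,::-1])
im,d=grab('scene'); M=rack(cloud('scene',d))
q=s(M,[.019,-.07,.1],[.06,.01,.156]);print('ptr scene',len(q),q.min(0) if len(q) else'',q.max(0)if len(q) else'')
cv2.imwrite('pics/sc5.png',cv2.resize(im[120:270,200:400][:,:,::-1],None,fx=4,fy=4))
E
```

```text
tcp [ 0.0017 -0.0261  0.1715] [ 0.1238 -0.3064 -2.1359] [ 3.1414 -0.0012  1.7259]
hook z rel bar 0.0027711712540519906
bridge 0.163771171254052 2524 [-0.0132 -0.0271  0.1588] [ 0.016  -0.0039  0.1678] [ 0.0013 -0.0101  0.1631]
bar [0.0011 0.056  0.1536]
ptr 2094 [ 0.0263 -0.0425  0.1001] [ 0.0518 -0.0172  0.1524]
ptr scene 53 [ 0.0316 -0.0392  0.1006] [ 0.0498 -0.0201  0.1541]
```

View pics/sc5.png

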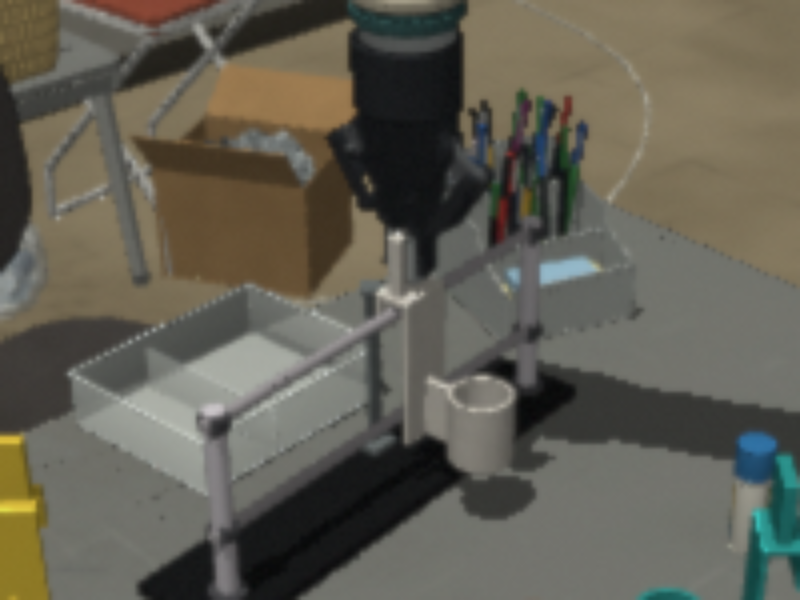

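The holder hangs on the bar with the pointer just behind it (crop ~(375,300)). The pointer's y is −0.030 and the tab's −0.026. I'll nudge 4 mm, lower, release and rise.

>>> apply_moves --pt "0 0 0 -0.004 0 0 255" --pt "0 0 0 0 0 0 255" --pt "0 0 0 0 0 0.002 255" --pt "0 0 0 0 0 0 255" --pt "0 0 0 0 0 0 200" --pt "0 0 0 0 0 0 150" --pt "0 0 0 0 0 0 100" --pt "0 0 0 0 0 0 60" --pt "0 0 0 0 0 0 60" --pt "0 0 0 0 0 -0.02 60" --pt "0 0 0 0 0 -0.04 60" --pt "0 0 0 0 0 -0.045 60"

```text
time: 10.5
position: [0.6487, -0.0654, 0.2742]
eef_rot: [-3.138, -0.001, 1.724]
wrist_force: [1.3, 0.0, 0.4]
opening: 0.0653
gripper_force: 0.0
```

>>> apply_moves --pt "0 0 0 0 0 -0.03 60" --pt "0 0 0 0 0 0 60" --pt "0 0 0 0 0 0 60"

```text
time: 10.8
position: [0.6498, -0.0653, 0.3049]
eef_rot: [3.14, 0.001, 1.724]
wrist_force: [-0.0, 0.5, -1.2]
opening: 0.0655
gripper_force: 0.0
```

```bash
python3 - <<'E'
from h import *
im,P,o=wgrab(6); L=rack(P); t=rack(o['position'])[0]; print('tcp',t,o['eef_rot'],o['joints'],o['opening'])
def s(L,lo,hi): return L[np.all((L>lo)&(L<hi),1)]
def rp(n,q): print(n,len(q),*( [q.min(0),q.max(0),np.median(q,0)] if len(q) else []))
rp('tabtop',s(L,[-.04,-.08,.195],[.04,.02,.22]))
rp('bridge',s(L,[-.04,-.08,.15],[.04,.02,.175]))
q=s(L,[-.12,-.09,.09],[-.03,.03,.125]); rp('cup',q); print(np.percentile(q,[2,98],axis=0))
m=q[:,2]>.09
rim=q[(q[:,0]<-.03)]; A=np.c_[rim[:,:2],np.ones(len(rim))]
print(cv2.minEnclosingCircle((rim[:,:2][rim[:,0]<-.037]*1000).astype(np.float32)))
for n in('scene','top'):
    im2,d=grab(n); C=cloud(n,d); M=rack(C)
    rp(n+' tab',s(M,[-.04,-.08,.195],[.04,.02,.22])); q=s(M,[-.12,-.09,.085],[-.037,.03,.125]); rp(n+' cup',q)
    q=sel(C,[.38,-.22,.066],[.46,-.14,.1]); rp(n+' glue',q); print(cv2.minEnclosingCircle((q[:,:2]*1000).astype(np.float32)))
E
```

```text
tcp [ 0.0016 -0.032   0.3049] [3.1404 0.0006 1.7237] [ 0.382   0.6221 -0.5817  1.3998  0.3484  1.2211 -0.0793] 0.06546993968163974
tabtop 933 [-0.0076 -0.0495  0.1952] [ 0.0026 -0.0138  0.2063] [-0.0024 -0.0303  0.2042]
bridge 2568 [-0.0144 -0.0799  0.15  ] [0.04  0.02  0.175] [ 0.0042 -0.024   0.1594]
cup 762 [-0.0829 -0.0557  0.09  ] [-0.0308 -0.0082  0.0971] [-0.058  -0.0312  0.0934]
[[-0.0816 -0.0546  0.0904]
 [-0.0359 -0.0093  0.0959]]
((-59.30638885498047, -32.06033706665039), 24.01110076904297)
scene tab 53 [-0.01   -0.0495  0.1951] [ 0.0035 -0.0114  0.2078] [-0.0056 -0.0297  0.2033]
scene cup 117 [-0.0832 -0.0577  0.085 ] [-0.0374 -0.0064  0.097 ] [-0.0575 -0.0309  0.0909]
scene glue 109 [ 0.41   -0.1909  0.0662] [ 0.4369 -0.161   0.0924] [ 0.4203 -0.1713  0.0839]
((424.5700988769531, -176.49273681640625), 15.786856651306152)
top tab 27 [-0.0071 -0.0472  0.1956] [ 0.0032 -0.0148  0.2108] [-0.0026 -0.0245  0.2053]
top cup 52 [-0.081  -0.0545  0.0862] [-0.0376 -0.0096  0.1037] [-0.0604 -0.0337  0.0933]
top glue 0
((0.0, 0.0), 0.0)
```

View pics/w6.png

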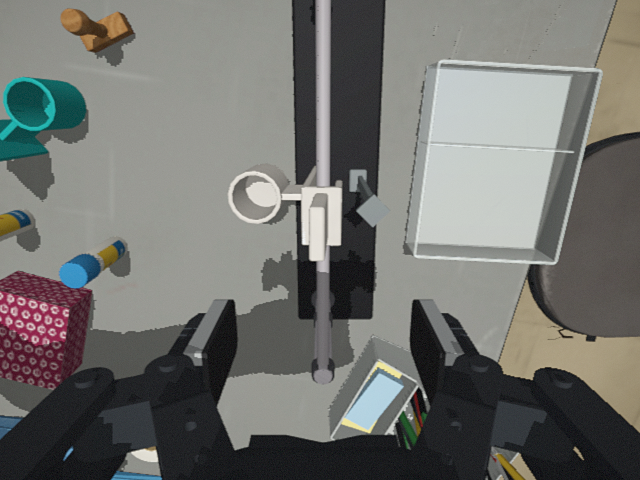

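The holder hangs properly: tab y −0.0317 against pointer −0.030, slight sag, with the cup rim centre at rack (−0.059,−0.032). In the picture the white cup is at (256,195), the wanted glue stick (the farther one) has its cap at (75,272), and the nearer one is at (10,225). I'll turn the tool 90° and move over the glue stick.

>>> apply_moves --pt "0 0 -0.143 0 0 0 60" --pt "0 0 -0.143 0 0 0 60" --pt "0 0 -0.143 0 0 0 60" --pt "0 0 -0.143 0 0 0 60" --pt "0 0 -0.143 0 0 0 60" --pt "0 0 -0.143 0 0 0 60" --pt "0 0 -0.143 0 0 0 60" --pt "0 0 -0.143 0 0 0 60" --pt "0 0 -0.143 0 0 0 60" --pt "0 0 -0.143 0 0 0 60" --pt "0 0 -0.141 0 0 0 60"

```text
time: 12.05
position: [0.6491, -0.0654, 0.3028]
eef_rot: [3.141, -0.002, -2.982]
wrist_force: [-0.2, -0.1, -0.9]
opening: 0.0655
gripper_force: 0.0
```

>>> apply_moves --pt "0 0 0 0.04 -0.0127 0.007 60" --pt "0 0 0 0.04 -0.0127 0.007 60" --pt "0 0 0 0.04 -0.0127 0.007 60" --pt "0 0 0 0.04 -0.0127 0.007 60" --pt "0 0 0 0.04 -0.0127 0.007 60" --pt "0 0 0 0.04 -0.0127 0.007 60" --pt "0 0 0 0 0 0 60" --pt "0 0 0 0 0 0 60"

```text
time: 12.85
position: [0.4231, -0.178, 0.2617]
eef_rot: [3.141, -0.001, -2.991]
wrist_force: [0.3, 0.1, 0.4]
opening: 0.0649
gripper_force: 0.0
```

```bash
python3 - <<'E'
from h import *
im,P,o=wgrab(7); print(o['position'],o['eef_rot'],o['joints'])
def rp(n,q): print(n,len(q),*( [q.min(0),q.max(0),np.median(q,0)] if len(q) else []))
q=sel(P,[.36,-.24,.08],[.48,-.12,.1]); rp('cap',q); print(cv2.minEnclosingCircle((q[:,:2]*1000).astype(np.float32)))
q=sel(P,[.40,-.205,.002],[.45,-.15,.1]); rp('all',q)
q=sel(P,[.25,-.36,.03],[.48,-.2,.1]); rp('box',q)
E
```

```text
[ 0.4231 -0.178   0.2617] [ 3.1408 -0.0011 -2.9906] [ 1.098   0.5079 -1.1045  1.9677  0.541   1.002   1.4581]
cap 917 [ 0.4109 -0.1913  0.08  ] [ 0.4378 -0.164   0.0901] [ 0.4234 -0.1779  0.0877]
((424.44073486328125, -177.6457061767578), 13.799205780029297)
all 1281 [ 0.4107 -0.1913  0.0023] [ 0.4378 -0.164   0.0901] [ 0.4194 -0.1784  0.0872]
box 16079 [ 0.2923 -0.3465  0.03  ] [ 0.3968 -0.2246  0.0535] [ 0.3421 -0.2861  0.0502]
```

View pics/w7.png

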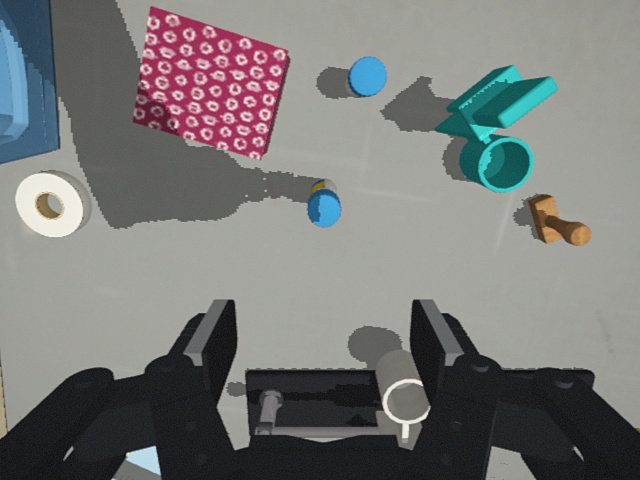

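The cap at (323,208) is the stick meant, standing upright at (0.4244,−0.1776), top 0.088. The box edge is clear of the fingers. Descend and grip the cap.

>>> apply_moves --pt "0 0 0 -0.001 0 0.04 60" --pt "0 0 0 0 0 0.045 60" --pt "0 0 0 0 0 0.045 60" --pt "0 0 0 0 0 0.04 60" --pt "0 0 0 0 0 0.02 60" --pt "0 0 0 0 0 0.013 60" --pt "0 0 0 0 0 0 60" --pt "0 0 0 0 0 0 60" --squeeze 30

```text
time: 13.7
position: [0.4265, -0.1759, 0.0593]
eef_rot: [3.141, 0.001, -2.987]
wrist_force: [-0.2, -0.3, 0.1]
opening: 0.0653
gripper_force: 0.0
```

>>> apply_moves --pt "0 0 0 0 0 0 255" --pt "0 0 0 0 0 0 255" --pt "0 0 0 0 0 0 255" --pt "0 0 0 0 0 0 255" --pt "0 0 0 0 0 0 255" --pt "0 0 0 0 0 0 255"

```text
time: 14.3
position: [0.4258, -0.1772, 0.0601]
eef_rot: [-3.141, 0.002, -2.989]
wrist_force: [-0.3, 0.5, 5.9]
opening: 0.0273
gripper_force: 29.3
```

>>> apply_moves --pt "0 0 0 0 0 -0.03 255" --pt "0 0 0 0 0 -0.045 255" --pt "0 0 0 0 0 -0.045 255" --pt "0 0 0 0 0 -0.03 255" --pt "0 0 0 -0.034 0.0153 0 255" --pt "0 0 0 -0.034 0.0153 0 255" --pt "0 0 0 -0.034 0.0153 0 255" --pt "0 0 0 -0.034 0.0153 0 255" --pt "0 0 0 -0.035 0.0153 0 255" --pt "0 -0.09 0 0 0 0 255" --pt "0 0 0 0 0 0 255" --pt "0 0 0 0 0 0 255"

```text
time: 15.5
position: [0.5813, -0.0767, 0.2091]
eef_rot: [-3.14, 0.087, -2.989]
wrist_force: [-0.3, -0.9, -0.8]
opening: 0.0273
gripper_force: 29.7
```

```bash
cat > g.py <<'E'
from h import *
im,P,o=wgrab(8); L=rack(P); t=rack(o['position'])[0]; R=Ro.from_euler('xyz',o['eef_rot']).as_matrix()
Rr=Ro.from_euler('z',-yawr).as_matrix()@R
print('tcp rack',t,'\nR',Rr,o['opening'],o['gripper_force'],o['wrist_force'],o['joints'])
T=np.array([-.0588,-.0321,.1035]); 
for k in(.075,0): print('to',k,Rr.T@(T-k*Rr[:,2]-t))
def s(lo,hi): return L[np.all((L>lo)&(L<hi),1)]
q=s([-.12,-.09,.085],[-.034,.03,.1]); print('cup',len(q),q.min(0) if len(q) else '',q.max(0) if len(q) else '')
b=(P-o['position'])@R; m=(abs(b[...,0])<.03)&(abs(b[...,1])<.03)&(b[...,2]>-.01)&(b[...,2]<.08); q=b[m]; print('glue in tool',len(q),q.min(0) if len(q) else '',q.max(0) if len(q) else '')
E
python3 g.py
```

```text
tcp rack [-0.0678 -0.0328  0.2091] 
R [[-0.9962  0.0008  0.087 ]
 [ 0.0006  1.     -0.0013]
 [-0.087  -0.0013 -0.9962]] 0.027320317629032538 29.69914197921753 [-0.3356 -0.875  -0.8412] [ 0.6749  0.6861 -0.9455  1.7906  0.6924  0.9313  1.1705]
to 0.075 [0.0002 0.0009 0.031 ]
to 0 [0.0002 0.0009 0.106 ]
cup 1154 [-0.0837 -0.0551  0.0851] [-0.0418 -0.0078  0.0955]
glue in tool 3433 [ 0.0025 -0.0271 -0.01  ] [0.0156 0.0256 0.0601]
```

View pics/w8.png

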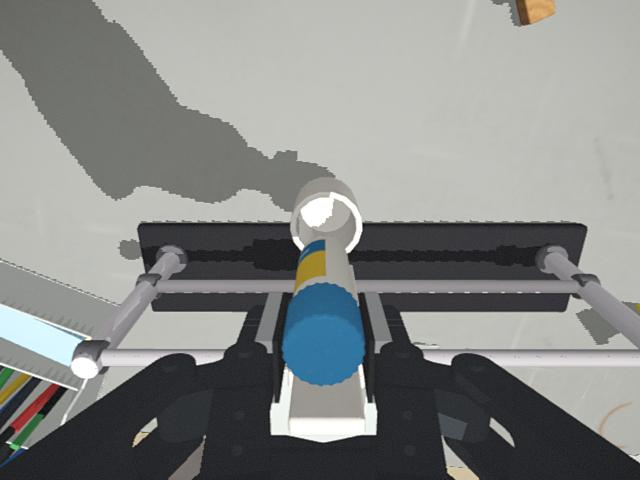

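The glue stick (cap at (323,335)) hangs straight in the fingers, bottom 60 mm below the TCP, lined up with the cup at (328,220). I'll lower along the cup's axis.

>>> apply_moves --pt "0 0 0 0 0.001 0.02 255" --pt "0 0 0 0 0 0.02 255" --pt "0 0 0 0 0 0.015 255" --pt "0 0 0 0 0 0.015 255" --pt "0 0 0 0 0 0.01 255" --pt "0 0 0 0 0 0 255"

```text
time: 16.15
position: [0.5887, -0.0735, 0.1283]
eef_rot: [3.141, 0.088, -2.988]
wrist_force: [-0.9, 0.3, 0.0]
opening: 0.0273
gripper_force: 29.7
```

```bash
python3 g.py
```

```text
tcp rack [-0.06   -0.0308  0.1283] 
R [[-0.9962 -0.0001  0.0876]
 [-0.0001  1.      0.0004]
 [-0.0876  0.0004 -0.9962]] 0.027275721166624793 29.6991428732872 [-0.9491  0.2762  0.0107] [ 0.6043  0.7864 -0.8451  1.8444  0.8183  0.7944  1.0671]
to 0.075 [ 0.001  -0.0013 -0.0502]
to 0 [ 0.001  -0.0013  0.0248]
cup 2696 [-0.0838 -0.0552  0.085 ] [-0.0442 -0.0078  0.1   ]
glue in tool 7887 [-0.0128 -0.0268 -0.01  ] [0.028 0.026 0.08 ]
```

No contact. I'll lower the remaining ~23 mm, release and retreat along the axis.

>>> apply_moves --pt "0 0 0 0.001 -0.001 0.01 255" --pt "0 0 0 0 0 0.008 255" --pt "0 0 0 0 0 0.004 255" --pt "0 0 0 0 0 0.001 255" --pt "0 0 0 0 0 0 255" --pt "0 0 0 0 0 0 255"

```text
time: 16.8
position: [0.5908, -0.074, 0.1069]
eef_rot: [-3.142, 0.091, -2.988]
wrist_force: [0.5, -0.7, -0.3]
opening: 0.0271
gripper_force: 29.7
```

```bash
python3 g.py
```

```text
tcp rack [-0.058  -0.0316  0.1069] 
R [[-0.9959 -0.0003  0.0904]
 [-0.0003  1.     -0.    ]
 [-0.0904 -0.     -0.9959]] 0.02712925561347983 29.699015021324158 [ 0.5473 -0.6961 -0.2767] [ 0.5871  0.8135 -0.8155  1.8552  0.8564  0.7564  1.0381]
to 0.075 [ 0.0011 -0.0005 -0.0717]
to 0 [ 0.0011 -0.0005  0.0033]
cup 2785 [-0.0839 -0.0554  0.085 ] [-0.0557 -0.0083  0.1   ]
glue in tool 8385 [-0.0103 -0.0267 -0.01  ] [0.0285 0.0261 0.0651]
```

>>> apply_moves --pt "0 0 0 0 0 0.002 255" --pt "0 0 0 0 0 0 255" --pt "0 0 0 0 0 0 140" --pt "0 0 0 0 0 0 100" --pt "0 0 0 0 0 0 60" --pt "0 0 0 0 0 0 60" --pt "0 0 0 0 0 -0.02 60" --pt "0 0 0 0 0 -0.04 60" --pt "0 0 0 0 0 -0.045 60" --pt "0 0 0 0 0 -0.045 60" --pt "0 0 0 0 0 0 60" --pt "0 0 0 0 0 0 60"

```text
time: 18.05
position: [0.5778, -0.0764, 0.255]
eef_rot: [-3.14, 0.092, -2.989]
wrist_force: [0.0, 0.9, -0.7]
opening: 0.0652
gripper_force: 0.0
```

```bash
python3 - <<'E'
from h import *
im,P,o=wgrab(9)
def rp(n,q): print(n,len(q),*( [q.min(0),q.max(0)] if len(q) else []))
def s(L,lo,hi): return L[np.all((L>lo)&(L<hi),1)]
print(o['position'],o['opening'],o['gripper_force'])
L=rack(P)
s1,d=grab('scene'); M=rack(cloud('scene',d))
for n,X in(('w',L),('s',M)):
    rp(n+' tab',s(X,[-.04,-.08,.195],[.04,.02,.22])); rp(n+' captop',s(X,[-.1,-.07,.12],[-.03,.01,.16])); rp(n+' rim',s(X,[-.1,-.07,.085],[-.035,.01,.1]))
a=s1[150:300,220:420][:,:,::-1]; cv2.imwrite('pics/fin.png',np.hstack([cv2.resize(a,(400,300)),cv2.resize(im[:,:,::-1],(400,300))]))
E
```

```text
[ 0.5778 -0.0764  0.255 ] 0.06522467580465378 0.0
w tab 1387 [-0.009  -0.0497  0.195 ] [ 0.0016 -0.0137  0.2057]
w captop 1314 [-0.0732 -0.0456  0.12  ] [-0.0465 -0.0183  0.1343]
w rim 943 [-0.0835 -0.0555  0.085 ] [-0.0424 -0.0083  0.1   ]
s tab 52 [-0.0102 -0.0498  0.1952] [ 0.0019 -0.012   0.2066]
s captop 76 [-0.0744 -0.0458  0.1204] [-0.0468 -0.0167  0.1367]
s rim 119 [-0.0829 -0.0552  0.085 ] [-0.0367 -0.0066  0.0998]
```

View pics/fin.png

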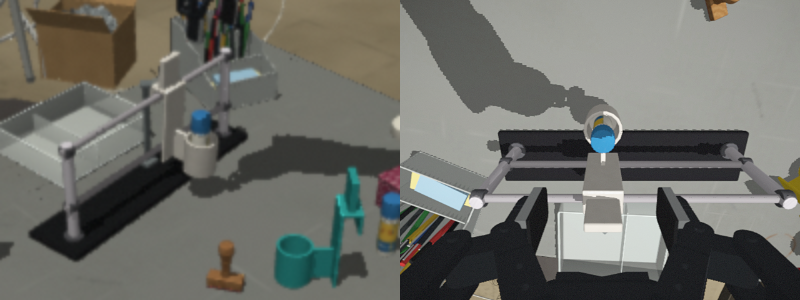

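The holder hangs in line and the glue stick stands cap up in the cup (left half, (200,125)). Its cap top at 0.134 matches a stick standing on the cup's floor, and the gripper is clear of everything.

```bash
python3 -c "
from cell import job; print(job.hand_in())"
```

```text
the job is handed in; nothing more can be done
None
```

The white holder was hooked on near the left post and slid to within about 2 mm of the pointer; the glue stick stands cap up on the cup's floor, and the job was handed in at about 18 s with no verdict returned.

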